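# Load the grinder cup and hold the pulse dial at its third click

## Task

Lift the steel grinding cup up and off the rail it hangs on, lower it upright right into the round steel collar on the grinder base before letting go of it. Only with the cup in place, turn the grinder's spring-return dial clockwise past its first two clicks to the third (three dots), and finish still gripping it there, so that it cannot spring back. Leave the honey jar, spice jar and yoghurt pot where they are.

Things in the scene. Friction and masses are not known exactly. Their poses are not given: they have to be found in the camera images.
- cup: Open steel cup, 58 mm diameter, 70 tall; origin centre of underside, z up, 0.16 kg. At its back (+x) a dark strap hook 24 mm wide: pad and bumper out to x=33, bridge underside at z=64, tongue x=40..44 hanging 20 mm below the bridge, behind the rail's bar: raise the cup over 20 mm (30 is safe) before moving away. Grip across the diameter from above near the rim, fingers closing along its y.
- cup_rail: Fixed stand: wooden foot 120 x 180 x 10 mm, origin centre of underside. Flat steel bar along its y, 6 mm thick, 150 long, at x=+6.6, top 109 mm above the worktop, between two posts 12 mm thick, 110 high at y=+-75. At the start the cup hangs on the robot's side (-x) of the bar: axis at x=-30, y=0, underside 45 mm above the worktop, axes parallel to the stand's.
- well (a point): On the grinder: centre of the flat floor of the cup's seat, 50 mm above the worktop. A steel collar 14 mm high surrounds it, inner radius 33 mm at the floor, 38 mm at the mouth (a funnel for the 29 mm radius cup). The seated cup's origin lies here, within that play; any yaw of the cup will do. Axes parallel to the grinder's.
- grinder: Fixed sage-green grinder base, 130 (x) x 250 (y) x 50 mm high, origin centre of underside. The cup's collar is at x=0, y=+75 mm; a round pod (100 mm diameter, top 90 mm above the worktop) with the dial is at x=0, y=-75 mm.
- dial_grip (a point): On the dial's vertical axis, 110 mm above the worktop, in the black bar grip: 52 mm long along this point's x, 14 mm thick (y), from 98 to 123 mm above the worktop; grip across the 14 mm from above. A skirt disc, radius 31, top at 98 mm, lies under it. A white line marks the pointer end (+x). Turns with the dial; at rest the pointer is 0.6 rad counterclockwise (from above) of the grinder's +x.
- dial (a joint): Dial angle, rad: 0 at rest (black dot), grows clockwise seen from above. Clicks (detents) at 0.4 (one white dot), 0.8 (two) and 1.2 (three); it stops at 1.3. A spring drives it back to 0 from anywhere when let go: about 0.12 N m at 0, 0.24 N m at the third click, up to 0.06 N m more when climbing out of a click.
- honey: Loose honey jar, 71 mm diameter, 110 mm tall, origin under its centre; leave alone.
- pepper_jar: Loose glass spice jar with a black cap, 41 mm diameter, 105 mm tall, origin under its centre; leave alone.
- yoghurt: Loose yoghurt pot, 72 mm diameter, 72 mm tall, origin under its centre; leave alone.
Mind the look-alikes: they are no part of the job. What is shaped like the cup but pink or turquoise is not meant.

How it is judged:
On the way, in this order (a step that is already met when the one before it is completed fails the run):
1. the gripper carries the cup, raised more than 25 mm above its hanging height and clear of the rail (z of cup in the frame of cup_rail above 0.07 m and contact force between cup and cup_rail below 0.05 N and contact force between the fingers and cup above 0.5 N), for 0.1 s.
2. the cup is inside the collar, its underside within 10 mm of the floor, still in the gripper (horizontal distance between cup and well below 0.015 m and z of cup in the frame of well below 0.01 m and contact force between the fingers and cup above 0.5 N), for 0.05 s.
3. the cup stands seated in the collar and is let go (horizontal distance between cup and well below 0.012 m and z of cup in the frame of well between -0.005 and 0.005 m and angle between cup's own z axis and vertical below 0.1 rad and contact force between each of the arm, the fingers and cup below 0.05 N), for 0.2 s.
4. the gripper holds the dial at the third click for half a second (value of joint dial above 1.08 rad and contact force between the fingers and dial above 1 N), for 0.5 s.
At the end, for the whole second after the job is handed in: The cup stands at rest in the collar (axis within 12 mm of its centre, underside within 5 mm of its floor, tilt under 0.10 rad), untouched by the robot; the dial is held still at the third click (joint above 1.08 rad) by the fingers, which press on it with more than 1 N (all of step 3 and all of step 4 and linear speed of cup below 0.02 m/s and velocity of joint dial between -0.1 and 0.1 rad/s and contact force between cup and dial below 0.05 N); the arm keeps its last pose, push and grip.
It fails at once if the dial is turned (more than 0.25 rad) while the cup is not in the collar (value of joint dial above 0.25 rad and (horizontal distance between cup and well above 0.015 m or z of cup in the frame of well above 0.01 m)).
It fails at once if the honey jar is moved more than 20 mm or tipped (distance of honey from where it was at the start of the episode above 0.02 m or angle between honey's own z axis and vertical above 0.3 rad).
It fails at once if the black-capped spice jar is moved more than 20 mm or tipped (distance of pepper_jar from where it was at the start of the episode above 0.02 m or angle between pepper_jar's own z axis and vertical above 0.3 rad).
It fails at once if the yoghurt pot is moved more than 20 mm or tipped (distance of yoghurt from where it was at the start of the episode above 0.02 m or angle between yoghurt's own z axis and vertical above 0.3 rad).
It also fails if it takes over 48 s, if anything falls off the work surface, if the arm or the gripper's body presses on something with over 40 N, if the wrist force passes 120 N, or if a joint passes its speed limit or range.

## Robot

A 6-joint arm with a two-finger parallel gripper is mounted at the origin on the work surface; the furniture and walls round the work are solid. World frame = base frame: x ahead of the robot, y to its left, z up, the work surface at z = 0. Lengths are in m, angles in rad, forces in N, time in s.
With the tool pointing down it reaches from about 0.4 to 0.925 m from the base axis. Payload 3.4 kg.
Tool frame: the origin (TCP) lies midway between the tips of the shut fingers; the grasp point (between the pads) lies env.hold_point_z behind it (env.hold_point_z is the distance from the TCP to the grasp point, in m); z points along the fingers, x is the direction in which the jaws open and shut, and the axes are right-handed (so a half turn about z gives the same grasp; the last joint's range is limited). The gripper opens to 85 mm and grips with 20 to 120 N. Pads are 22 mm wide; open, the fingers measure 114 mm over their backs; the gripper's body (76 mm by 85 mm) begins 54 mm behind the grasp point. The pads swing forward as they close: fully open they stand 13 mm farther back than shut.
Start: joints at [-1.214, 0.307, 1.506, -0, 1.328, -0.073], TCP at [0.24, -0.522, 0.231] pointing down, gripper open.
Joint ranges: [-3.12, 3.12], [-1.05, 2.28], [0.14, 2.33], [-1.42, 4.57], [0.1, 2.73], [-2.68, 2.68]. Speed limits (rad/s): [2.57, 2.57, 3.14, 3.14, 3.14, 3.14].

## Interface

Orientations are given as a unit quaternion [w, x, y, z].
In Python, from workcell import env gives the robot as it stands. The module is installed in compiled form; this text tells all that it offers.
- The arm moves only by the tool apply_moves, never from a script. Its argument "moves" is a list of rows, each a list of 3 entries, a list of its own where there are three numbers: the shift along the tool's x, y, z in m, then the turn, a rotation vector about the tool's x, y, z in degrees, then the closure, from 0 (fully open) to 1 (shut). In form: [[[x, y, z], [rx, ry, rz], hand], ...]. A call has 1 to 12 rows; each row shifts and turns the commanded pose from where the row before left it, along the tool's axes as they then stand; what a row does not reach is not made up. A row lasts 1/10 s, in which the tool goes at most 50 mm and 8.59 degrees, less where a joint would pass 70% of its speed; a pose out of reach is approached as far as the arm can. A call is refused whole if a number of a shift passes 0.05 or a number of a turn 8.59, either way. A call with a gripper value outside its range is refused whole. The fingers move at their own pace and stop on an object; "grip_force" is the grip in N (left out, the last holds). Time passes only in rows, so rows that do not move let the fingers close. It gives the time, the measured TCP pose, the force and the opening at its end, in the units of the state.
- env.sense(): the state, without advancing time (a new reading comes with each control period).
- env.camera(name): name is "side" or "top"; returns a dict with "frame" (480x640x3 uint8, red, green, blue), "K" (3x3 intrinsics, pixels), "dist" ([k1, k2, p1, p2, k3] as OpenCV has them; the pictures are not rectified), "T" (4x4, takes a point from camera to world coordinates). Camera axes: x right, y up, looking along -z (the intrinsics and any distortion apply to the point x, -y, -z); pixel columns grow to the right and rows downward; lengths in m; the calibration is good to about 2 mm. A picture is of the moment at which its call begins. There is no depth.
- env.hand_in(): hands the job in, once; it reports no verdict.
The state is a dict: "time_s": time; "joint_positions": joint angles; "joint_velocities": joint speeds; "joint_efforts": joint torques, N m; "tool_pos": TCP position; "orientation": TCP orientation; "wrist_force": force on the tool from outside, world axes, zero at the start; "moment": the same for the moment, N m; "opening": finger opening in m.
Only numpy, scipy, OpenCV 4.12 (cv2) and the standard library are available. Lean on these libraries where they do the work, as an engineer would, in place of code of your own. Each camera call takes 0.05 s, during which the arm holds its last target. There are 200 camera calls.

## Working session

There is one attempt and no reset: what is moved stays moved. The work goes in short steps, Python scripts to look and compute and a tool call to move; the robot and the scene stay as the last step left them, time stands still between calls to the robot, and variables do not carry over. Pictures are saved under pics/ and viewed, about 8 in all and at most 12, crops included, and the job is handed in when it is done.

Besides the shell and the picture viewer there is one more tool, called after "Emit:" by a JSON object that holds its "name" and its "arguments", one argument or row to a line. apply_moves: Moves the arm, as the interface text tells. Its arguments: {"type":"object","properties":{"moves":{"type":"array","items":{"type":"array"}},"grip_force":{"type":"number"}},"required":["moves"]}

```bash
mkdir -p pics
python3 - <<'E'
from workcell import env
import cv2,numpy as np
for n in("top","side"):
    c=env.camera(n); cv2.imwrite(f"pics/{n}0.png",c["frame"][:,:,::-1]); print(n,c["K"].round(1).tolist(),c["dist"],c["T"].round(3).tolist())
print(env.hold_point_z,env.sense())
E
```

```text
top [[449.3, 0.0, 329.3], [0.0, 449.3, 239.1], [0.0, 0.0, 1.0]] [0.03854594 0.         0.         0.         0.        ] [[-0.012, 0.977, -0.215, 0.315], [-1.0, -0.013, -0.001, 0.018], [-0.003, 0.215, 0.977, 1.117], [0.0, 0.0, 0.0, 1.0]]
side [[438.1, 0.0, 321.3], [0.0, 438.1, 240.7], [0.0, 0.0, 1.0]] [-0.09334319  0.          0.          0.          0.        ] [[-0.94, 0.199, -0.276, 0.245], [-0.34, -0.548, 0.764, 0.776], [0.001, 0.812, 0.583, 0.697], [0.0, 0.0, 0.0, 1.0]]
0.0187 {'time_s': 0.1, 'joint_positions': array([-1.21352216e+00,  3.07476598e-01,  1.50755197e+00,  2.87082481e-06,
        1.32838184e+00, -7.34919296e-02]), 'joint_velocities': array([ 0.00063064, -0.00098437, -0.00346196, -0.00089907, -0.00040371,
        0.00147031]), 'joint_efforts': array([ 2.19951835e-04, -4.58530605e+01, -2.52607334e+01, -8.13944871e-05,
        5.61293535e-03,  4.34211540e-05]), 'tool_pos': array([ 0.23986465, -0.52189198,  0.23048203]), 'orientation': array([-5.46446288e-04,  8.41892284e-01, -5.39644842e-01, -7.26264177e-04]), 'wrist_force': array([-0.87963664, -0.05818907,  0.14520465]), 'moment': array([ 0.05866243, -0.02052263, -0.01630575]), 'opening': 0.08526574378878221}
```

View pics/top0.png

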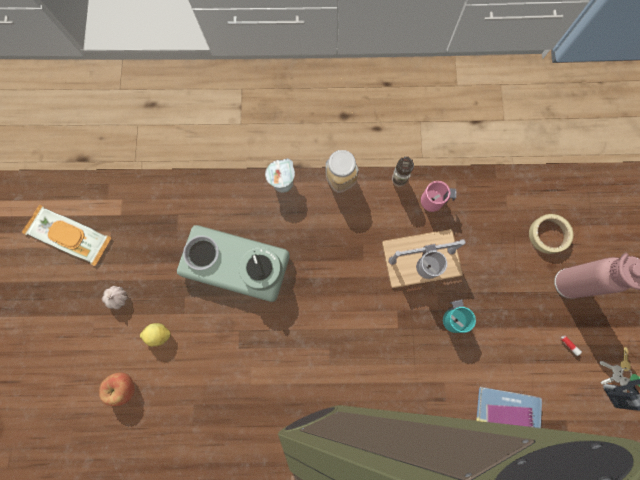

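View pics/side0.png

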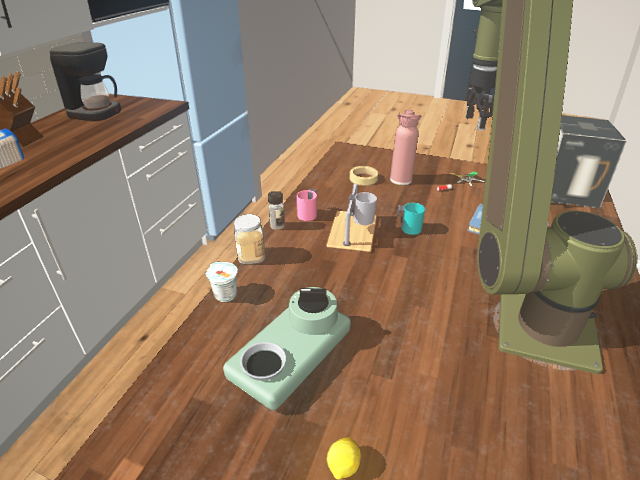

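Top view: the steel cup on the rail is at (432,263). The look-alikes are the pink cup at (435,197) and the turquoise cup at (460,320). Collar is at (203,253), dial at (260,266), honey (341,170), spice jar (403,170), yoghurt (281,176). I choose the grey cup on the rail, and check it in a close crop.

```bash
cat > h.py <<'E'
import cv2,numpy as np
from workcell import env
def ray(c,uv,z):
    p=cv2.undistortPoints(np.array([[uv]],float),c["K"],np.array(c["dist"],float))[0,0]
    d=c["T"][:3,:3]@np.array([p[0],-p[1],-1]);o=c["T"][:3,3]
    return o+d*(z-o[2])/d[2]
def proj(c,P):
    q=(np.atleast_2d(P)-c["T"][:3,3])@c["T"][:3,:3]
    q=q*[1,-1,-1]
    return cv2.projectPoints(q,np.zeros(3),np.zeros(3),c["K"],np.array(c["dist"],float))[0][:,0]
E
python3 - <<'E'
from h import *
f=cv2.imread("pics/top0.png")
a=cv2.resize(f[222:302,172:297],None,fx=6,fy=6,interpolation=cv2.INTER_CUBIC)[:, :750]
b=cv2.resize(f[222:292,370:495],None,fx=6,fy=6,interpolation=cv2.INTER_CUBIC)
o=np.vstack([a,b]); o=cv2.resize(o,None,fx=2/3,fy=2/3,interpolation=cv2.INTER_AREA); cv2.imwrite("pics/crop1.png",o); print(o.shape)
E
```

```text
(600, 500, 3)
```

View pics/crop1.png

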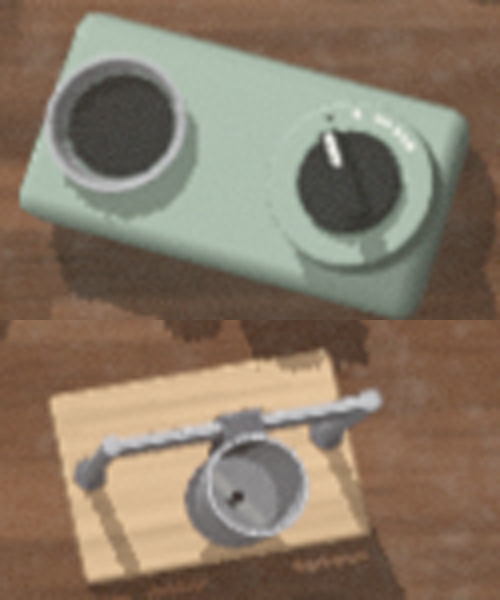

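Top crop: collar mouth centre is at crop (118,125), skirt disc at (350,182), and the white line runs from (340,162) to (328,118) towards the dots. Bottom crop: the grey steel cup with its dark hook on the bar, rim centre (257,486), post tops at (114,443) and (370,399). It is the right cup.

Run:
```python
from h import *
c=env.camera("top"); s=env.camera("side")
px=lambda x,y,ox:(ox+(x+.5)/4-.5,222+(y+.5)/4-.5)
col=ray(c,px(118,125,172),.064);dk=ray(c,px(350,182,172),.098)
rim=ray(c,px(257,486-320,370),.115)
p1=ray(c,px(114,443-320,370),.11);p2=ray(c,px(370,399-320,370),.11)
print("col",col,"dial",dk,np.linalg.norm((col-dk)[:2]))
y=(col-dk)[:2];g=np.arctan2(-y[0],y[1]);print("grinder yaw",g)
print("rim",rim,"posts",p1,p2,np.linalg.norm(p1-p2)); d=(p1-p2)[:2];r=np.arctan2(-d[0],d[1]);print("rail yaw",r)
R=np.array([[np.cos(r),-np.sin(r)],[np.sin(r),np.cos(r)]])
mid=(p1+p2)[:2]/2; print("cup from posts",mid+R@[-36.6e-3,0])
w1=ray(c,px(340,162,172),.123);w2=ray(c,px(328,118,172),.123);print("pointer",np.arctan2(*(w2-w1)[[1,0]]),g+.6)
print("side check px: collar,dial,cup rim",proj(s,[[*col[:2],.064],[*dk[:2],.123],[*rim[:2],.115]]))
for n,uv,h in(("honey",(342,158),.11),("pep",(404,162),.105),("yog",(280,168),.072),("pink",(435,188),.07),("turq",(460,315),.07)):print(n,ray(c,uv,h))
```

```text
col [0.51739407 0.32388374 0.064     ] dial [0.47587757 0.18012942 0.098     ] 0.14962928876954476
grinder yaw -0.2811518168725285
rim [ 0.47726907 -0.21584589  0.115     ] posts [ 0.50380358 -0.13754901  0.11      ] [ 0.52749916 -0.28427555  0.11      ] 0.14862757669380808
rail yaw 0.1601124489349356
cup from posts [ 0.47951951 -0.21674739]
pointer 0.2827899750840511 0.3188481831274715
side check px: collar,dial,cup rim [[264.78388403 357.33336982]
 [313.7212978  288.63865055]
 [365.92119207 196.53070359]]
honey [ 0.73448657 -0.01405342  0.11      ]
pep [ 0.72415204 -0.1620966   0.105     ]
yog [0.72612176 0.13795621 0.072     ]
pink [ 0.66976789 -0.24054025  0.07      ]
turq [ 0.36385709 -0.278103    0.07      ]
```

Checks hold: collar to dial is 149.6 mm (should be 150), the posts are 148.6 mm apart (150), and both cup estimates agree within 2.5 mm. Cup is at (0.4785,-0.216) with yaw 0.16. I go above it now, then turn the jaws.

Emit:
{"name": "apply_moves", "arguments": {
  "moves": [
    [[-0.0198,-0.0383,0],[0,0,0],0],
    [[-0.0198,-0.0383,0],[0,0,0],0],
    [[-0.0198,-0.0383,0],[0,0,0],0],
    [[-0.0198,-0.0383,0],[0,0,0],0],
    [[-0.0198,-0.0383,0],[0,0,0],0],
    [[-0.0198,-0.0383,0],[0,0,0],0],
    [[-0.0198,-0.0383,0],[0,0,0],0],
    [[-0.0198,-0.0383,0],[0,0,0],0],
    [[-0.0198,-0.0383,0],[0,0,0],0],
    [[0,0,0],[0,0,-8.2],0],
    [[0,0,0],[0,0,-8.2],0],
    [[0,0,0],[0,0,-8.2],0]
  ]
}}

```text
time_s: 1.4
tool_pos: [0.4791, -0.2158, 0.2311]
orientation: [-0.0, 0.939, -0.344, -0.0]
wrist_force: [0.0, -0.2, 0.6]
opening: 0.0852
```

Emit:
{"name": "apply_moves", "arguments": {
  "moves": [
    [[0,0,0],[0,0,-8.2],0],
    [[0,0,0],[0,0,-8.2],0],
    [[0,0,0],[0,0,-8.2],0],
    [[0,0,0],[0,0,-8.2],0],
    [[0,0,0],[0,0,-8.2],0],
    [[0,0,0],[0,0,-8.2],0],
    [[0,0,0],[0,0,-8.2],0],
    [[0,0,0],[0,0,-8.2],0],
    [[0,0,0],[0,0,-8.2],0],
    [[0,0,0],[0,0,-8.2],0],
    [[0,0,0],[0,0,-8.2],0],
    [[0,0,0],[0,0,-8.2],0]
  ]
}}

```text
time_s: 2.6
tool_pos: [0.4787, -0.2165, 0.2311]
orientation: [-0.0, 0.875, 0.485, -0.0]
wrist_force: [-0.6, -0.2, -0.7]
opening: 0.0853
```

Emit:
{"name": "apply_moves", "arguments": {
  "moves": [
    [[0,0,0],[0,0,-8.2],0],
    [[0,0,0],[0,0,-8.2],0],
    [[0,0,0],[0,0,-8.2],0],
    [[0,0,0],[0,0,-8.2],0],
    [[0,0,0],[0,0,-8.2],0],
    [[0,0,0],[0,0,0],0]
  ]
}}

```text
time_s: 3.2
tool_pos: [0.4787, -0.2165, 0.2311]
orientation: [-0.0, 0.651, 0.759, -0.0]
wrist_force: [-0.3, -0.9, -0.3]
opening: 0.0854
```

```bash
cat >> h.py <<'E'
from scipy.spatial.transform import Rotation as Rn
def show(target=None,ang=None):
    s=env.sense();q=s["orientation"];R=Rn.from_quat([*q[1:],q[0]]).as_matrix()
    print("t",round(s["time_s"],2),"p",s["tool_pos"].round(4),"xang",np.degrees(np.arctan2(R[1,0],R[0,0])).round(2),"zaxis",R[:,2].round(4),"F",s["wrist_force"].round(2),"M",s["moment"].round(2),"open",round(s["opening"],4),"q",s["joint_positions"].round(2))
    if target is not None: print("tool shift",(R.T@(np.array(target)-s["tool_pos"])).round(4))
    return s,R
E
python3 - <<'E'
from h import *
show([.4785,-.2163,.078])
cv2.imwrite("pics/top1.png",cv2.resize(env.camera("top")["frame"][200:320,360:520,::-1],None,fx=4,fy=4,interpolation=cv2.INTER_CUBIC))
cv2.imwrite("pics/side1.png",cv2.resize(env.camera("side")["frame"][130:250,300:460,::-1],None,fx=4,fy=4,interpolation=cv2.INTER_CUBIC))
E
```

```text
t 3.2 p [ 0.4787 -0.2165  0.2311] xang 98.7 zaxis [-4.e-04  2.e-04 -1.e+00] F [-0.27 -0.94 -0.26] M [-0.    0.04 -0.  ] open 0.0854 q [-0.51  0.24  1.61 -0.    1.3  -2.23]
tool shift [ 0.0002 -0.0002  0.1531]
```

View pics/side1.png

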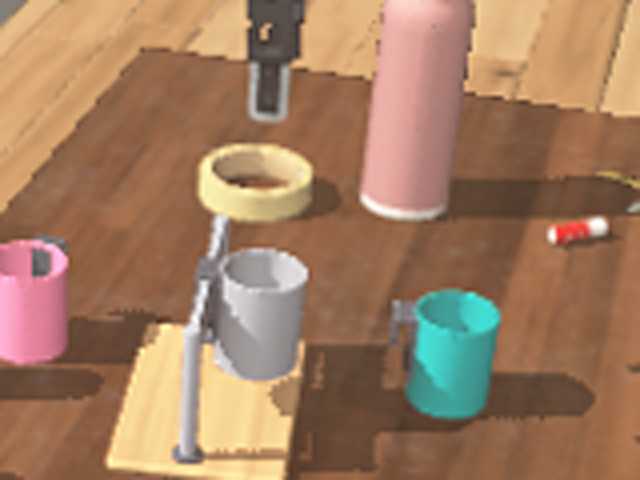

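The side crop shows the gripper above the cup, rim centre at (365.4,197.2) full-frame against a predicted (365.9,196.5). Agreed, so I descend and grip.

Emit:
{"name": "apply_moves", "arguments": {
  "moves": [
    [[0,0,0.035],[0,0,0],0],
    [[0,0,0.035],[0,0,0],0],
    [[0,0,0.03],[0,0,0],0],
    [[0,0,0.03],[0,0,0],0],
    [[0,0,0.023],[0,0,0],0],
    [[0,0,0],[0,0,0],0],
    [[0,0,0],[0,0,0],1],
    [[0,0,0],[0,0,0],1],
    [[0,0,0],[0,0,0],1],
    [[0,0,0],[0,0,0],1],
    [[0,0,0],[0,0,0],1],
    [[0,0,0],[0,0,0],1]
  ],
  "grip_force": 40
}}

```text
time_s: 4.5
tool_pos: [0.4796, -0.2166, 0.0798]
orientation: [0.001, 0.652, 0.758, 0.001]
wrist_force: [-1.8, 3.8, 6.7]
opening: 0.0579
```

Run:
```python
from h import *
show()
```

```text
t 4.5 p [ 0.4796 -0.2166  0.0798] xang 98.66 zaxis [ 2.2e-03 -6.0e-04 -1.0e+00] F [-1.77  3.77  6.68] M [ 0.46  0.12 -0.08] open 0.0579 q [-0.5   0.4   1.8   0.    0.93 -2.23]
```

Opening is 57.9 mm, so the cup is held. Lift 40 mm straight up, then further.

Emit:
{"name": "apply_moves", "arguments": {
  "moves": [
    [[0,0,-0.005],[0,0,0],1],
    [[0,0,-0.01],[0,0,0],1],
    [[0,0,-0.015],[0,0,0],1],
    [[0,0,-0.02],[0,0,0],1],
    [[0,0,-0.02],[0,0,0],1],
    [[0,0,-0.02],[0,0,0],1],
    [[0,0,-0.02],[0,0,0],1],
    [[0,0,-0.02],[0,0,0],1],
    [[0,0,-0.01],[0,0,0],1],
    [[0,0,0],[0,0,0],1]
  ]
}}

```text
time_s: 5.5
tool_pos: [0.4796, -0.2174, 0.2203]
orientation: [0.002, 0.652, 0.759, 0.0]
wrist_force: [0.0, -1.0, -1.7]
opening: 0.0576
```

Run:
```python
from h import *
show([.5174,.3239,.22])
c=env.camera("side");cv2.imwrite("pics/side2.png",cv2.resize(c["frame"][90:250,280:460,::-1],None,fx=3,fy=3,interpolation=cv2.INTER_CUBIC))
```

```text
t 5.5 p [ 0.4796 -0.2174  0.2203] xang 98.68 zaxis [ 0.0031 -0.0023 -1.    ] F [ 0.   -1.02 -1.71] M [ 0.04 -0.02  0.01] open 0.0576 q [-0.51  0.25  1.62 -0.    1.27 -2.23]
tool shift [ 0.5294  0.119  -0.0008]
```

View pics/side2.png

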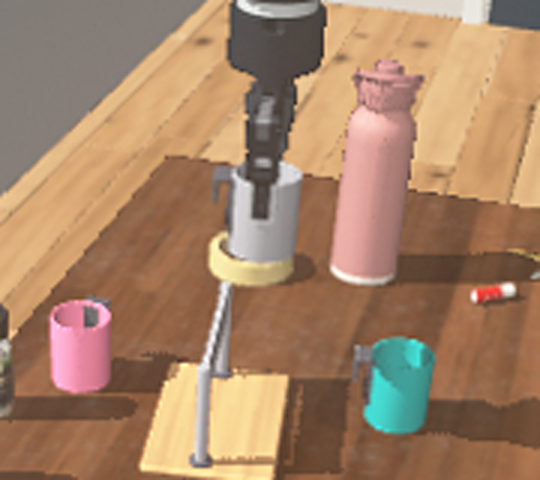

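Side crop: the cup hangs upright in the fingers at about (265,215), clear of the bar. Carry it over the collar.

Emit:
{"name": "apply_moves", "arguments": {
  "moves": [
    [[0.0441,0.0099,0],[0,0,0],1],
    [[0.0441,0.0099,0],[0,0,0],1],
    [[0.0441,0.0099,0],[0,0,0],1],
    [[0.0441,0.0099,0],[0,0,0],1],
    [[0.0441,0.0099,0],[0,0,0],1],
    [[0.0441,0.0099,0],[0,0,0],1],
    [[0.0441,0.0099,0],[0,0,0],1],
    [[0.0441,0.0099,0],[0,0,0],1],
    [[0.0441,0.0099,0],[0,0,0],1],
    [[0.0441,0.0099,0],[0,0,0],1],
    [[0.0441,0.0099,0],[0,0,0],1],
    [[0.0441,0.0099,0],[0,0,0],1]
  ]
}}

```text
time_s: 6.75
tool_pos: [0.5154, 0.3257, 0.2165]
orientation: [-0.0, 0.651, 0.759, -0.002]
wrist_force: [0.5, -0.2, -0.7]
opening: 0.0579
```

Emit:
{"name": "apply_moves", "arguments": {
  "moves": [
    [[0,0,0],[0,0,0],1],
    [[0,0,0.03],[0,0,0],1],
    [[0,0,0.03],[0,0,0],1],
    [[0,0,0.02],[0,0,0],1],
    [[0,0,0.01],[0,0,0],1],
    [[0,0,0],[0,0,0],1],
    [[0,0,0],[0,0,0],1]
  ]
}}

```text
time_s: 7.45
tool_pos: [0.5168, 0.3243, 0.1285]
orientation: [0.0, 0.652, 0.759, 0.0]
wrist_force: [-0.1, 0.3, -1.5]
opening: 0.0577
```

Run:
```python
from h import *
show([.5174,.3239,.085])
c=env.camera("side");cv2.imwrite("pics/side3.png",cv2.resize(c["frame"][240:420,200:380,::-1],None,fx=3,fy=3,interpolation=cv2.INTER_CUBIC))
t=env.camera("top");cv2.imwrite("pics/top3.png",cv2.resize(t["frame"][200:320,140:300,::-1],None,fx=4,fy=4,interpolation=cv2.INTER_CUBIC))
a=np.linspace(0,2*np.pi,4,endpoint=False)
for z,r in((.085,.029),(.064,.038)): print("expected side crop px",((proj(c,[[.5174+r*np.cos(k),.3239+r*np.sin(k),z] for k in a]) -[200,240])*3).round().tolist())
```

```text
t 7.45 p [0.5168 0.3243 0.1285] xang 98.67 zaxis [ 1.e-04 -0.e+00 -1.e+00] F [-0.07  0.31 -1.53] M [0.02 0.07 0.  ] open 0.0577 q [ 0.49  0.44  1.57 -0.    1.13 -1.23]
tool shift [-0.0005  0.0006  0.0435]
expected side crop px [[148.0, 316.0], [170.0, 366.0], [236.0, 342.0], [212.0, 295.0]]
expected side crop px [[138.0, 335.0], [166.0, 400.0], [252.0, 369.0], [221.0, 307.0]]
```

View pics/side3.png

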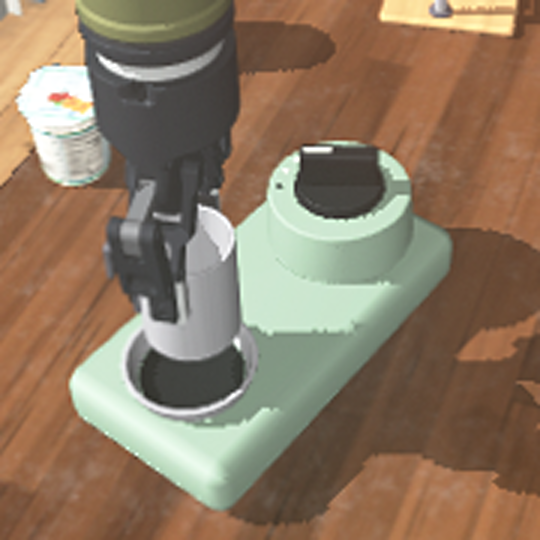

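Side crop: the cup underside spans about x 143–241 over the collar (124–257), centred and upright. Lower it gently.

Emit:
{"name": "apply_moves", "arguments": {
  "moves": [
    [[-0.0005,0.0006,0.015],[0,0,0],1],
    [[0,0,0.012],[0,0,0],1],
    [[0,0,0.008],[0,0,0],1],
    [[0,0,0.004],[0,0,0],1],
    [[0,0,0.003],[0,0,0],1],
    [[0,0,0],[0,0,0],1],
    [[0,0,0],[0,0,0],1]
  ]
}}

```text
time_s: 8.25
tool_pos: [0.5174, 0.3242, 0.0865]
orientation: [0.0, 0.652, 0.759, 0.0]
wrist_force: [-0.2, 0.1, -1.9]
opening: 0.058
```

Run:
```python
from h import *
show([.5174,.3239,.085])
```

```text
t 8.25 p [0.5174 0.3242 0.0865] xang 98.68 zaxis [ 4.e-04  3.e-04 -1.e+00] F [-0.25  0.14 -1.89] M [0.03 0.03 0.01] open 0.058 q [ 0.49  0.49  1.61  0.    1.04 -1.23]
tool shift [-0.0003 -0.      0.0015]
```

No contact yet; go down in 1 mm steps.

Emit:
{"name": "apply_moves", "arguments": {
  "moves": [
    [[0,0,0.001],[0,0,0],1],
    [[0,0,0.001],[0,0,0],1],
    [[0,0,0.001],[0,0,0],1],
    [[0,0,0],[0,0,0],1]
  ]
}}

```text
time_s: 8.65
tool_pos: [0.5177, 0.3244, 0.0852]
orientation: [0.0, 0.652, 0.759, 0.001]
wrist_force: [-1.8, -0.4, 7.4]
opening: 0.0577
```

Contact (+9 N) at the expected height: seated. Release and back up.

Emit:
{"name": "apply_moves", "arguments": {
  "moves": [
    [[0,0,-0.001],[0,0,0],1],
    [[0,0,0],[0,0,0],0.3],
    [[0,0,0],[0,0,0],0],
    [[0,0,0],[0,0,0],0],
    [[0,0,0],[0,0,0],0],
    [[0,0,0],[0,0,0],0],
    [[0,0,-0.02],[0,0,0],0],
    [[0,0,-0.03],[0,0,0],0],
    [[0,0,-0.04],[0,0,0],0],
    [[0,0,-0.04],[0,0,0],0],
    [[0,0,0],[0,0,0],0]
  ]
}}

```text
time_s: 9.75
tool_pos: [0.5208, 0.326, 0.2209]
orientation: [0.002, 0.652, 0.759, 0.006]
wrist_force: [0.9, -0.6, 0.6]
opening: 0.0849
```

Run:
```python
from h import *
show([.4759,.1801,.21])
c=env.camera("side");cv2.imwrite("pics/side4.png",cv2.resize(c["frame"][240:420,200:380,::-1],None,fx=3,fy=3,interpolation=cv2.INTER_CUBIC))
a=np.linspace(0,2*np.pi,4,endpoint=False)
print("expected rim",((proj(c,[[.5174+.029*np.cos(k),.3239+.029*np.sin(k),.12] for k in a]) -[200,240])*3).round().tolist())
e=.3188
print("bar top ends",((proj(c,[[.4759+k*.026*np.cos(e),.1801+k*.026*np.sin(e),.123] for k in (1,-1)]) -[200,240])*3).round().tolist())
```

```text
t 9.75 p [0.5208 0.326  0.2209] xang 98.69 zaxis [ 0.011   0.0059 -0.9999] F [ 0.87 -0.58  0.65] M [ 0.05 -0.07  0.05] open 0.0849 q [ 0.49  0.36  1.45  0.    1.32 -1.23]
tool shift [-0.1375 -0.0665  0.0095]
expected rim [[142.0, 276.0], [164.0, 326.0], [232.0, 303.0], [208.0, 255.0]]
bar top ends [[301.0, 145.0], [381.0, 147.0]]
```

View pics/side4.png

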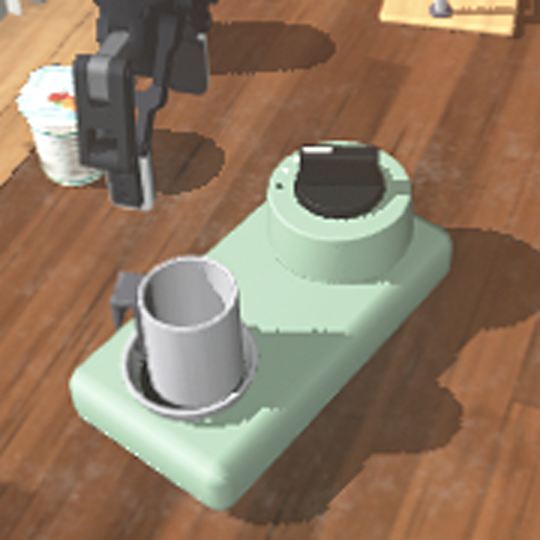

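Side crop: the cup stands seated and upright in the collar, with its rim spanning (139–239, 258–325) against an expected (142–236, 255–326). Bar top ends are at (301,147) and (379,150), within 3 crop px of prediction. Next, move over the dial and align.

Emit:
{"name": "apply_moves", "arguments": {
  "moves": [
    [[-0.034,-0.0158,0],[0,0,0],0],
    [[-0.034,-0.0158,0],[0,0,0],0],
    [[-0.034,-0.0158,0],[0,0,0],0],
    [[-0.034,-0.0158,0],[0,0,0],0],
    [[0,0,0],[0,0,-4.6],0],
    [[0,0,0],[0,0,-4.6],0],
    [[0,0,0.03],[0,0,0],0],
    [[0,0,0.02],[0,0,0],0],
    [[0,0,0],[0,0,0],0],
    [[0,0,0],[0,0,0],0]
  ]
}}

```text
time_s: 10.8
tool_pos: [0.4744, 0.1798, 0.1634]
orientation: [-0.001, 0.589, 0.808, -0.001]
wrist_force: [-0.6, -0.2, -0.4]
opening: 0.0853
```

Run:
```python
from h import *
show([.4759,.1801,.1015])
```

```text
t 10.8 p [0.4744 0.1798 0.1634] xang 107.88 zaxis [-2.6e-03 -7.0e-04 -1.0e+00] F [-0.56 -0.25 -0.36] M [-0.    0.08 -0.04] open 0.0853 q [ 0.28  0.28  1.74  0.    1.13 -1.6 ]
tool shift [-0.0002  0.0017  0.0619]
```

Emit:
{"name": "apply_moves", "arguments": {
  "moves": [
    [[0,0.001,0.02],[0,0,0],0],
    [[0,0,0.02],[0,0,0],0],
    [[0,0,0.012],[0,0,0],0],
    [[0,0,0.008],[0,0,0],0],
    [[0,0,0],[0,0,0],0],
    [[0,0,0],[0,0,0],0.5],
    [[0,0,0],[0,0,0],1],
    [[0,0,0],[0,0,0],1],
    [[0,0,0],[0,0,0],1],
    [[0,0,0],[0,0,0],1],
    [[0,0,0],[0,0,0],1],
    [[0,0,0],[0,0,0],1]
  ],
  "grip_force": 100
}}

```text
time_s: 12.0
tool_pos: [0.4756, 0.1828, 0.1053]
orientation: [-0.001, 0.589, 0.808, 0.002]
wrist_force: [-3.3, 8.2, 6.2]
opening: 0.0118
```

Run:
```python
from h import *
show([.4759,.1801,.1015])
```

```text
t 12.0 p [0.4756 0.1828 0.1053] xang 107.82 zaxis [-2.0e-04  4.5e-03 -1.0e+00] F [-3.3   8.24  6.22] M [1.22 0.63 0.12] open 0.0118 q [ 0.28  0.35  1.81  0.01  0.98 -1.6 ]
tool shift [-0.0027 -0.0006  0.0037]
```

Opening 11.8 mm against the 14 mm expected, and a 2.7 mm pull; check before turning.

Emit:
{"name": "apply_moves", "arguments": {
  "moves": [
    [[0,0,0],[0,0,0],1],
    [[0,0,0],[0,0,0],1]
  ]
}}

```text
time_s: 12.2
tool_pos: [0.4756, 0.1828, 0.1052]
orientation: [-0.001, 0.589, 0.808, 0.002]
wrist_force: [-4.3, 8.4, 5.9]
opening: 0.0117
```

Run:
```python
from h import *
show([.4759,.1801,.1015])
c=env.camera("side");cv2.imwrite("pics/side5.png",cv2.resize(c["frame"][240:400,220:370,::-1],None,fx=4,fy=3.75,interpolation=cv2.INTER_CUBIC))
```

```text
t 12.2 p [0.4756 0.1828 0.1052] xang 107.83 zaxis [-3.0e-04  4.4e-03 -1.0e+00] F [-4.31  8.44  5.89] M [1.23 0.58 0.07] open 0.0117 q [ 0.28  0.35  1.81  0.01  0.98 -1.6 ]
tool shift [-0.0027 -0.0005  0.0037]
```

View pics/side5.png

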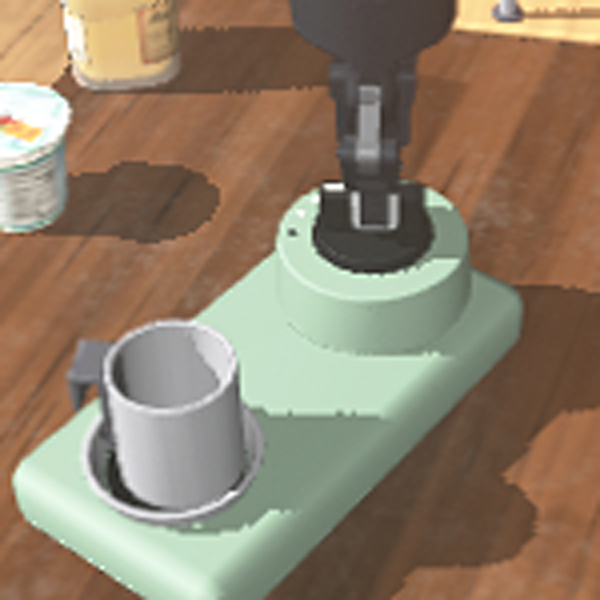

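The fingers clasp the bar at its middle at (375,210) and the cup is untouched; the smaller opening reading looks like finger flex at 100 N. Relieve the side pull by 2 mm and turn clockwise (+tool z) 60° first.

Emit:
{"name": "apply_moves", "arguments": {
  "moves": [
    [[0.002,0,0.0],[0,0,0],1],
    [[0,0,0],[0,0,5],1],
    [[0,0,0],[0,0,6],1],
    [[0,0,0],[0,0,6],1],
    [[0,0,0],[0,0,6],1],
    [[0,0,0],[0,0,6],1],
    [[0,0,0],[0,0,6],1],
    [[0,0,0],[0,0,6],1],
    [[0,0,0],[0,0,6],1],
    [[0,0,0],[0,0,6],1],
    [[0,0,0],[0,0,6],1],
    [[0,0,0],[0,0,0],1]
  ],
  "grip_force": 120
}}

```text
time_s: 13.45
tool_pos: [0.4758, 0.1847, 0.1053]
orientation: [-0.002, 0.911, 0.413, 0.001]
wrist_force: [-1.7, 7.7, 4.5]
opening: 0.011
```

Run:
```python
from h import *
show([.4759,.1801,.1015])
```

```text
t 13.45 p [0.4758 0.1847 0.1053] xang 48.73 zaxis [ 0.0013  0.0043 -1.    ] F [-1.7   7.67  4.49] M [1.16 0.42 0.15] open 0.011 q [ 0.28  0.35  1.81  0.    0.98 -0.57]
tool shift [-0.0034  0.0031  0.0038]
```

Emit:
{"name": "apply_moves", "arguments": {
  "moves": [
    [[0,0,0],[0,0,5],1],
    [[0,0,0],[0,0,5],1],
    [[0,0,0],[0,0,2],1],
    [[0,0,0],[0,0,0],1],
    [[0,0,0],[0,0,0],1],
    [[0,0,0],[0,0,0],1]
  ]
}}

```text
time_s: 14.05
tool_pos: [0.4761, 0.185, 0.1053]
orientation: [-0.002, 0.949, 0.316, 0.002]
wrist_force: [-2.0, 8.8, 4.2]
opening: 0.0115
```

Run:
```python
from h import *
show([.4759,.1801,.1015])
c=env.camera("top");s=env.camera("side")
a=cv2.resize(c["frame"][232:292,172:297,::-1],(625,300),interpolation=cv2.INTER_CUBIC)
b=cv2.resize(s["frame"][280:340,265:365,::-1],(500,300),interpolation=cv2.INTER_CUBIC)
o=np.zeros((600,625,3),np.uint8);o[:300]=a;o[300:,:500]=b
cv2.imwrite("pics/dial6.png",o)
for t in(0,.8,1.2):
    e=.3188-t; print(t,((proj(s,[[.4759+k*.026*np.cos(e),.1801+k*.026*np.sin(e),.123] for k in (1,-1)])-[265,280])*5+[0,300]).round().tolist())
```

```text
t 14.05 p [0.4761 0.185  0.1053] xang 36.86 zaxis [ 0.0017  0.0047 -1.    ] F [-1.99  8.82  4.19] M [1.23 0.36 0.23] open 0.0115 q [ 0.28  0.35  1.81  0.    0.98 -0.36]
tool shift [-0.0031  0.0038  0.0038]
0 [[177.0, 342.0], [310.0, 344.0]]
0.8 [[200.0, 311.0], [289.0, 377.0]]
1.2 [[223.0, 302.0], [266.0, 386.0]]
```

View pics/dial6.png

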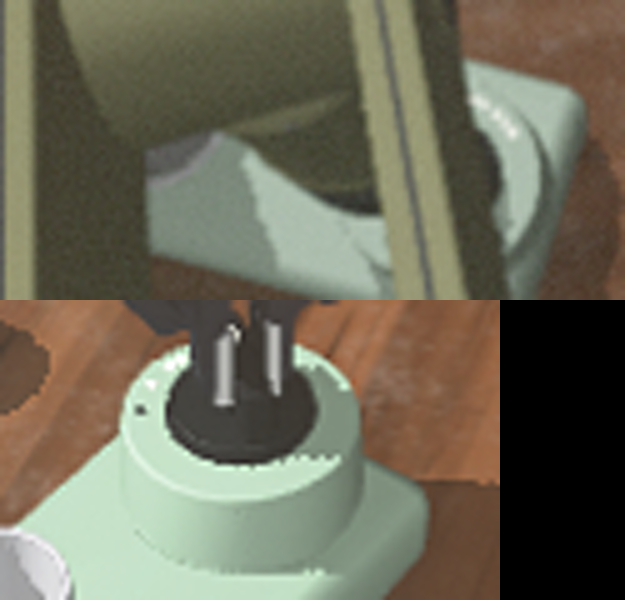

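Lower crop: the fingers at (225,370) and (272,360) have the bar between them, turned about 71° (1.24 rad), matching the predicted line for 1.2 rad. The moment of about 0.23 N m matches the spring at the third click. Hold and confirm stillness.

Emit:
{"name": "apply_moves", "arguments": {
  "moves": [
    [[0,0,0],[0,0,0],1],
    [[0,0,0],[0,0,0],1],
    [[0,0,0],[0,0,0],1],
    [[0,0,0],[0,0,0],1],
    [[0,0,0],[0,0,0],1],
    [[0,0,0],[0,0,0],1],
    [[0,0,0],[0,0,0],1],
    [[0,0,0],[0,0,0],1]
  ]
}}

```text
time_s: 14.95
tool_pos: [0.4761, 0.185, 0.1053]
orientation: [-0.002, 0.949, 0.316, 0.002]
wrist_force: [-2.0, 8.8, 5.0]
opening: 0.0113
```

Run:
```python
from h import *
show()
s=env.camera("side");cv2.imwrite("pics/side7.png",cv2.resize(s["frame"][240:400,220:370,::-1],None,fx=4,fy=3.75,interpolation=cv2.INTER_CUBIC))
```

```text
t 14.95 p [0.4761 0.185  0.1053] xang 36.86 zaxis [ 0.0017  0.0047 -1.    ] F [-2.01  8.85  5.03] M [1.24 0.38 0.22] open 0.0113 q [ 0.28  0.35  1.81  0.    0.98 -0.36]
```

View pics/side7.png

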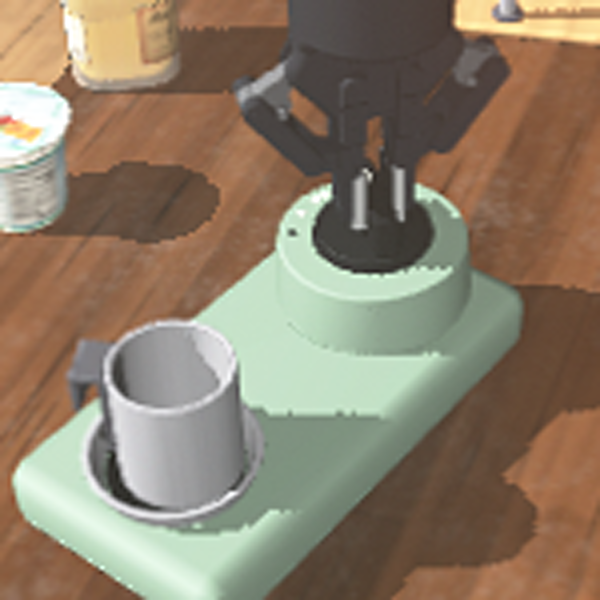

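The cup is seated at (172,415), unmoved, and the fingers hold the turned bar at (380,200). The pose is steady.

```bash
python3 -c "
from workcell import env
print(env.hand_in())"
```

```text
the job is handed in; nothing more can be done
None
```

I lifted the steel cup off the rail, lowered it into the collar until it touched the floor (about 9 N), and let go. I then turned the dial clockwise by about 71° of tool rotation and handed in while still gripping it at 120 N; the clock read about 15 s.

- **Cup:** the last picture shows it upright in the collar and clear of the gripper. It has not moved since I let go.
- **Dial:** 71° is about 1.24 rad if the bar did not slip in the fingers. The steady 0.22 N m moment fits the spring at the third click (0.24 N m). I could not read the dial angle itself, and the arm hid the pointer in the last top view.
- **Readings that disagreed:** the fingers read about 11.5 mm open on the 14 mm bar, which I put down to finger flex at high grip force. The tool also sat about 5 mm in y from my estimate of the dial axis, with a steady side force of about 9 N.
- **Other items:** the honey jar and yoghurt pot look unmoved in the last picture. I did not check the spice jar after the start, but the arm did not go near it.

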